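# Lock the cool box for transport

### The arm

A 6-joint arm with a two-finger parallel gripper is mounted at the origin on the work surface. World frame = base frame: x ahead of the robot, y to its left, z up, the work surface at z = 0. Lengths are in mm, angles in rad, forces in N, time in s.
With the tool pointing down it reaches from about 275 to 1000 mm from the base axis. Payload 8.4 kg.
Tool frame: the origin (TCP) lies at the very end of the fingers, on their centre line; the grasp point (between the pads) lies 19 mm behind it; z points along the fingers, y is the direction in which the jaws open and shut (so a half turn about z gives the same grasp; the last joint's range is limited). The gripper opens to 85 mm and grips with 20 to 120 N. Pads are 22 mm wide; open, the fingers measure 114 mm over their backs; the gripper's body (76 mm by 85 mm) begins 54 mm behind the grasp point. The pads swing forward as they close: fully open they stand 13 mm farther back than shut.
Start: joints at [-1.232, 0.353, 1.633, -0, 1.155, -0.002], TCP at [208.899, -589.057, 205.881] pointing down, gripper open.
Joint ranges: [-2.63, 2.63], [-0.92, 2.1], [0.06, 2.66], [-1.3, 4.44], [0, 2.69], [-3.02, 3.02]. Speed limits (rad/s): [2.22, 2.22, 2.79, 3.14, 3.14, 3.14].

### API

Orientations are given as [roll, pitch, yaw] about the fixed x, y, z axes, in that order (R = Rz(yaw) Ry(pitch) Rx(roll)).
In Python, from rig import r gives the robot as it stands.
- The arm moves only by the tool jog_arm, never from a script. Its argument "increments" is text: rows parted by semicolons, each of 7 numbers parted by spaces: the shift along the tool's x, y, z in cm, then the turn, a rotation vector about the tool's x, y, z in rad, then the opening, from -1 (shut) to 1 (fully open). A call has exactly 8 rows; each row shifts and turns the commanded pose from where the row before left it, along the tool's axes as they then stand; what a row does not reach is not made up. A row lasts 1/10 s, in which the tool goes at most 50 mm and 8.59 degrees, less where a joint would pass 70% of its speed; a pose out of reach is approached as far as the arm can. A call with a gripper value outside its range is refused whole. The fingers move at their own pace and stop on an object; "squeeze" is the grip in N (left out, the last holds). Time passes only in rows, so rows that do not move let the fingers close, or fill a call up. It gives the time, the measured TCP pose, the force and the opening at its end, in the units of the state.
- r.sense(): the state, without advancing time (a new reading comes with each control period).
- r.grab_frame(name): name is "scene" or "top" or "wrist"; returns the picture (400x640x3 uint8, red, green, blue); there is no depth.
- r.camera_info(name): a dict with "K" (3x3 intrinsics, pixels), "dist_coeffs" ([k1, k2, p1, p2, k3] as OpenCV has them; the pictures are not rectified), "rvec" (rotation vector, rad) and "tvec" (3), from world to camera coordinates, as OpenCV has them. Camera axes: x right, y down, z forward; pixel columns grow to the right and rows downward; lengths in mm; the calibration is good to about 2 mm. A picture is of the moment at which its call begins: read the wrist's pose just before it. camera_info takes no time and is no camera call; for the wrist camera it gives the pose at the moment of the call.
- r.sign_off(): hands the job in, once; it reports no verdict.
The state is a dict: "clock": time; "qpos": joint angles; "qvel": joint speeds; "joint_efforts": joint torques, N m; "eef_pos": TCP position; "tcp_rot": TCP orientation; "contact_force": force on the tool from outside, world axes, zero at the start; "wrist_torque": the same for the moment, N m; "opening": opening from 0.0 (shut) to 1.0 (fully open).
Only numpy, scipy, OpenCV 4.12 (cv2) and the standard library are available. Lean on these libraries where they do the work, as an engineer would, in place of code of your own. Each camera call takes 0.05 s, during which the arm holds its last target.

### The job

Lock the closed cool box for transport: with a fingertip or the outside of the fingers, push the lug of the slotted disc round, either way, until the slot lines up with the locking bar; then push the bar by its upright tab through the slot until the tab comes up against the two stop posts. Only push: do not take the lug or the tab between the fingers and do not lift the bar out of its guide. Leave the things standing on and around the box where they are, and finish clear of everything.

Things in the scene. Friction and masses are not known exactly. Their poses are not given: they have to be found in the camera images.
- cool_box: Closed blue plastic cool box, fixed to the counter, 270 (its x) x 360 (its y) x 150 mm high. Origin: centre of the underside, z up. Position and yaw vary. On its lid an aluminium plate 110 mm wide, top face at z = 153 mm, carries the lock, in line at x = 0 along +y (the way the bar is pushed): guide, stop posts, disc, keeper. Lid edge at y = -180 and 180 mm.
- lock_disc (a joint): Angle (rad) of the dark steel disc: direction of its lug from the pivot, counter-clockwise from above, from the box's +x (pi/2: towards +y). The slot lies along the bar at 0 and at pi; either will do. Starts at 0.5 to 2.64; end stops at -0.25 and 3.39. Friction of 0.05 N m (1.5 N at the lug) keeps it where it is left. Misaligned, it blocks the bar.
- disc_pivot (a point): Pivot of the disc at its top face: x = 0, y = 65, z = 173 mm of the box. The disc is 90 mm in diameter, 20 mm high. A straight slot 24 mm wide, 16 mm deep, open above and at both ends, crosses its middle.
- lug_top (a point): Centre of the top of the disc's lug, an upright round steel post 12 mm in diameter, 26 mm tall, on the disc's top face, 33 mm from the pivot, on the line square to the slot; its top is at z = 199 mm of the box. It turns with the disc.
- locking_bar: Loose steel bar, 16 mm wide, 10 mm thick, 0.25 kg, lying flat in the open guide. Origin: underside of its tail, below the middle of its upright tab; y along the bar to the rounded nose (ends at y = 129 mm). Tab: 36 mm wide (x), y = -4 to 4 mm, z = 8 to 44 mm. Slides with under 4 N. Starts with its origin at y = -131 to -115 mm of the box, nose 6 to 22 mm short of the disc.
- bar_home (a point): Fixed to the box at x = 0, y = 1, z = 157.5 mm: where the bar's origin is when the bar is home, its tab against the two stop posts (10 x 10 mm, 20 mm apart, y = 5 to 15 mm, tops at z = 175 mm of the box). Behind it the guide: floor 20 mm wide at z = 157.5 mm from y = -150 mm; rails 20 mm apart from y = -60 mm, tops at z = 164 mm.
- keeper (a point): Middle of the top of the keeper, a steel staple that the nose enters beyond the disc: y = 115 to 127 mm, top at z = 172.5 mm of the box, opening 22 mm wide and 13 mm high.
- vial: Small glass vial, 24 mm in diameter, 45 mm tall, standing loose on the lid. Origin: centre of its underside.
- tape_roll: Roll of white tape, 56 mm across, 18 mm high, lying loose on the lid. Origin: centre of its underside.
- sharps_tub: Red tub with lid, 116 mm across, 148 mm tall, on the counter beside the keeper end of the box. Origin: centre of its underside.
- spray_bottle: Clear spray bottle with white head, 68 mm across, 177 mm tall, on the counter beyond the box. Origin: centre of its underside.
- glove_carton: Glove carton, 100 x 150 x 65 mm high, on the counter beside the tail end of the box. Origin: centre of its underside.
- pot: Small white plastic jar, 36 mm in diameter, 32 mm tall, standing loose on the lid. Origin: centre of its underside.
Mind the look-alikes: they are no part of the job. What is meant by the locking_bar is not red, and is the larger of those in its own colour.

How it is judged:
By the outcome, as a careful person would: the job done as asked, in the order asked, and still so for the second after the job is handed in, with the robot touching nothing.
It also fails if it takes over 51 s, if anything falls off the work surface, if the arm or the gripper's body presses on something with over 40 N, if the wrist force passes 120 N, or if a joint passes its speed limit or range.

## Working session

There is one attempt and no reset: what is moved stays moved. The work goes in short steps, Python scripts to look and compute and a tool call to move; the robot and the scene stay as the last step left them, time stands still between calls to the robot, and variables do not carry over. Pictures are saved under pics/ and viewed, and the job is handed in when it is done.

Besides the shell and the picture viewer there is one more tool, called after "Request:" as a command line: name --argument value ..., lists and objects as JSON in quotes. jog_arm: Moves the arm, as the interface text tells. Its arguments: {"type":"object","properties":{"increments":{"type":"string"},"squeeze":{"type":"number"}},"required":["increments"]}

```bash
ls; mkdir -p pics; python3 - <<'E'
from rig import r
import cv2
s=r.sense();print(s)
for n in("scene","top"):
    cv2.imwrite(f"pics/{n}0.png",r.grab_frame(n)[:,:,::-1]); print(r.camera_info(n))
E
```

```text
pics
{'clock': 0.0, 'qpos': array([-1.23236765e+00,  3.53636538e-01,  1.63416341e+00,  7.84905995e-06,
        1.15522439e+00, -2.41751508e-03]), 'qvel': array([-0.00017315, -0.00093961, -0.00123612, -0.00177938, -0.00147455,
        0.0007479 ]), 'joint_efforts': array([ 2.75539547e-03, -6.05247831e+01, -3.42065942e+01,  1.25041461e-04,
        9.20624589e-03,  2.32526361e-05]), 'eef_pos': array([ 208.74163353, -588.54072033,  205.15644572]), 'tcp_rot': array([-3.14016098e+00, -1.06375581e-05,  3.40843015e-01]), 'contact_force': array([ 0.29757963, -0.27014871,  0.31709126]), 'wrist_torque': array([0.04999299, 0.03379375, 0.02653053]), 'opening': 1.0019694759054625}
{'K': array([[414.08843138,   0.        , 323.56701671],
       [  0.        , 414.08843138, 202.54976815],
       [  0.        ,   0.        ,   1.        ]]), 'dist_coeffs': array([-0.10996246,  0.        ,  0.        ,  0.        ,  0.        ]), 'rvec': array([ 1.72941689,  1.85557563, -0.72454853]), 'tvec': array([ -22.41078121, -307.55242051, 1350.19224339])}
{'K': array([[473.56018067,   0.        , 310.89772731],
       [  0.        , 473.56018067, 201.01724974],
       [  0.        ,   0.        ,   1.        ]]), 'dist_coeffs': array([0.00868767, 0.        , 0.        , 0.        , 0.        ]), 'rvec': array([ 2.17340527, -2.17866349,  0.106019  ]), 'tvec': array([  28.03646086,  569.41442172, 1118.18396581])}
```

View pics/scene0.png

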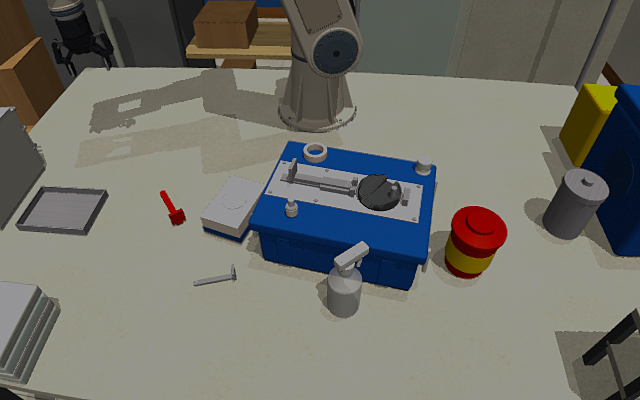

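View pics/top0.png

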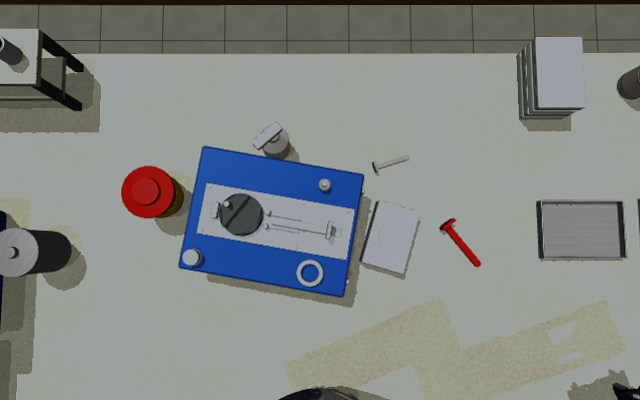

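The overview shows the lock on the lid: disc at about (240,215) and tab at about (331,231) in the top view. The red bar at (460,242) and the small grey bar at (390,163) are look-alikes. I'll zoom in next.

```bash
python3 - <<'E'
import cv2
a=cv2.imread("pics/top0.png")[135:305,170:380]
cv2.imwrite("pics/topz.png",cv2.resize(a,None,fx=3.5,fy=3.5,interpolation=cv2.INTER_CUBIC))
a=cv2.imread("pics/scene0.png")[135:290,245:445]
cv2.imwrite("pics/scenez.png",cv2.resize(a,None,fx=3.8,fy=3.8,interpolation=cv2.INTER_CUBIC))
E
```

```text
(no output)
```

View pics/topz.png

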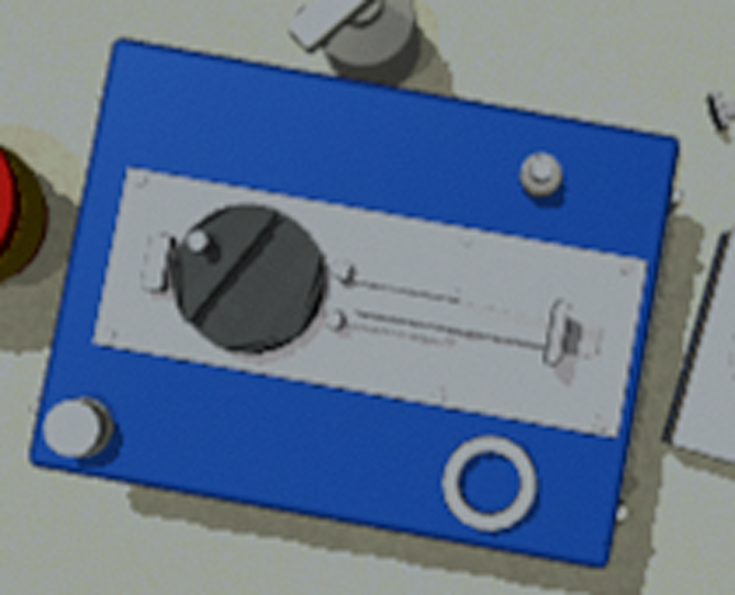

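View pics/scenez.png

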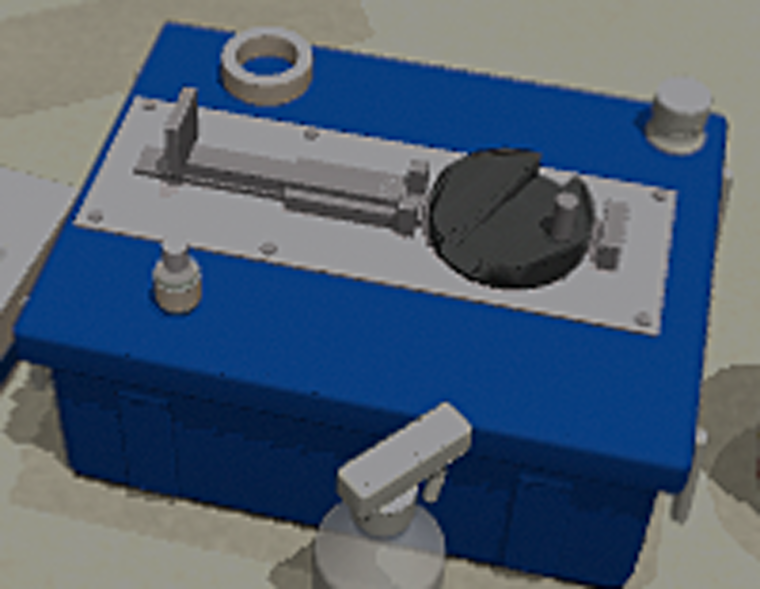

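```bash
cat > h.py <<'E'
import numpy as np,cv2
def ray(info,uv,z):
    K,d=info["K"],info["dist_coeffs"]
    R,_=cv2.Rodrigues(info["rvec"]);t=np.asarray(info["tvec"]).ravel()
    p=cv2.undistortPoints(np.array(uv,float).reshape(-1,1,2),K,d).reshape(-1,2)
    D=np.c_[p,np.ones(len(p))]@R; C=-R.T@t
    return C+D*((z-C[2])/D[:,2])[:,None]
def proj(info,X):
    return cv2.projectPoints(np.array(X,float).reshape(-1,1,3),info["rvec"],info["tvec"],info["K"],info["dist_coeffs"])[0].reshape(-1,2)
E
python3 - <<'E'
from h import *
from rig import r
T=r.camera_info("top");S=r.camera_info("scene")
im=cv2.imread("pics/top0.png");hsv=cv2.cvtColor(im,cv2.COLOR_BGR2HSV)
m=((hsv[...,0]>100)&(hsv[...,0]<125)&(hsv[...,1]>150)).astype(np.uint8)
m[:,:100]=0
cs,_=cv2.findContours(m,cv2.RETR_EXTERNAL,cv2.CHAIN_APPROX_NONE)
c=max(cs,key=cv2.contourArea)
P=ray(T,c.reshape(-1,2),150)[:,:2]
rect=cv2.minAreaRect(P.astype(np.float32));print(rect,"lid z150")
# disc dark mask
v=hsv[...,2]
d=((v<85)&(hsv[...,1]<90)).astype(np.uint8);w=np.zeros_like(d);w[180:245,210:270]=1
d=cv2.morphologyEx(d*w,cv2.MORPH_CLOSE,np.ones((5,5)))
cs,_=cv2.findContours(d,cv2.RETR_EXTERNAL,cv2.CHAIN_APPROX_NONE)
c=max(cs,key=cv2.contourArea);Q=ray(T,c.reshape(-1,2),173)[:,:2]
print("disc",cv2.minEnclosingCircle(Q.astype(np.float32)))
px=lambda u,v:(170+u/3.5,135+v/3.5)
print("lug",ray(T,[px(199,240)],199))
print("tab top",ray(T,[px(556,304),px(551,362),px(566,304)],201.5))
print("slot ends",ray(T,[px(275,215),px(198,315)],173))
print("plate",ray(T,[px(127,168),px(647,261),px(616,437),px(93,344)],153))
print("vial",ray(T,[px(541,173)],195),"pot",ray(T,[px(75,427)],182),"tape",ray(T,[px(489,483)],168))
print("posts",ray(T,[px(345,270),px(337,318)],175))
px=lambda u,v:(245+u/3.8,135+v/3.8)
print("S lug",ray(S,[px(569,195)],199))
print("S tab",ray(S,[px(192,92),px(172,125)],201.5))
print("S plate",ray(S,[px(135,97),px(677,190),px(662,330),px(75,220)],153))
E
```

```text
((517.3016967773438, 111.53773498535156), (356.4662780761719, 267.4047546386719), 79.73214721679688) lid z150
disc ((527.8136596679688, 177.2805938720703), 49.64146041870117)
lug [[548.54214577 199.56936573 199.        ]]
tab top [[510.45673854  -8.99897152 201.5       ]
 [476.8048368   -5.88942218 201.5       ]
 [510.44291447 -14.82135122 201.5       ]]
slot ends [[565.83151538 158.60323378 173.        ]
 [505.79182255 204.04639941 173.        ]]
plate [[597.15156088 252.37979288 153.        ]
 [539.05512215 -67.01404104 153.        ]
 [432.00634713 -46.9798736  153.        ]
 [489.15935623 271.11495034 153.        ]]
vial [[588.14966347  -0.89343204 195.        ]] pot [[439.68888153 273.86419596 182.        ]] tape [[405.45540237  30.18947989 168.        ]]
posts [[532.42242772 116.14246178 175.        ]
 [503.70351921 120.7538678  175.        ]]
S lug [[545.4822276  202.89172749 199.        ]]
S tab [[481.44445679  -3.85648255 201.5       ]
 [509.26914985 -11.5901829  201.5       ]]
S plate [[433.54453615 -46.3641181  153.        ]
 [490.12431694 273.23961175 153.        ]
 [596.06632516 255.42010579 153.        ]
 [538.36286317 -65.29117559 153.        ]]
```

Request:
jog_arm --increments "0 0 -2 0 0 -0.145 -1;0 0 -2 0 0 -0.145 -1;0 0 -2 0 0 -0.145 -1;0 0 -2 0 0 -0.145 -1;0 0 -1 0 0 -0.145 -1;0 0 0 0 0 -0.145 -1;0 0 0 0 0 -0.145 -1;0 0 0 0 0 -0.145 -1" --squeeze 30

```text
clock: 0.9
eef_pos: [208.8, -588.8, 295.6]
tcp_rot: [-3.141, -0.001, 1.507]
contact_force: [-0.5, -0.4, -0.8]
opening: 0.001
```

Request:
jog_arm --increments "0 0 0 0 0 -0.145 -1;0 0 0 0 0 -0.145 -1;0 0 0 0 0 -0.15 -1;0 0 0 0 0 0 -1;0 0 0 0 0 0 -1;0 0 0 0 0 0 -1;0 0 0 0 0 0 -1;0 0 0 0 0 0 -1"

```text
clock: 1.7
eef_pos: [208.9, -589.0, 295.9]
tcp_rot: [-3.142, -0.0, 1.94]
contact_force: [-0.5, -0.3, 0.3]
opening: 0.004
```

Request:
jog_arm --increments "2.6 2.4 0 0 0 0 -1;2.6 2.4 0 0 0 0 -1;2.6 2.4 0 0 0 0 -1;2.6 2.4 0 0 0 0 -1;2.6 2.4 0 0 0 0 -1;2.6 2.4 0 0 0 0 -1;2.6 2.4 0 0 0 0 -1;2.6 2.4 0 0 0 0 -1"

```text
clock: 2.5
eef_pos: [313.0, -324.4, 296.1]
tcp_rot: [3.141, 0.0, 1.94]
contact_force: [-0.0, 0.7, 0.5]
opening: 0.001
```

Request:
jog_arm --increments "2.6 2.4 0 0 0 0 -1;2.6 2.4 0 0 0 0 -1;2.6 2.4 0 0 0 0 -1;2.6 2.4 0 0 0 0 -1;2.6 2.4 0 0 0 0 -1;2.6 2.4 0 0 0 0 -1;2.6 2.4 0 0 0 0 -1;2.6 2.4 0 0 0 0 -1"

```text
clock: 3.3
eef_pos: [416.8, -60.9, 296.2]
tcp_rot: [3.141, 0.0, 1.94]
contact_force: [1.0, -0.5, 0.4]
opening: -0.003
```

Request:
jog_arm --increments "2.6 2.4 0 0 0 0 -1;2.6 2.4 0 0 0 0 -1;2.6 2.4 0 0 0 0 -1;2.6 2.4 0 0 0 0 -1;2.6 2.4 0 0 0 0 -1;2.6 2.4 0 0 0 0 -1;0 0 0 0 0 0 -1;0 0 0 0 0 0 -1"

```text
clock: 4.1
eef_pos: [494.2, 135.6, 295.6]
tcp_rot: [-3.141, 0.0, 1.942]
contact_force: [0.7, 0.0, 1.1]
opening: 0.001
```

```bash
python3 - <<'E'
from h import *
from rig import r
for n in("wrist",):
    i=r.camera_info(n)
    cv2.imwrite(f"pics/{n}1.png",r.grab_frame(n)[:,:,::-1])
import pickle;pickle.dump(i,open("w1.pkl","wb"));print(i["K"],i["dist_coeffs"]);s=r.sense();print(s["eef_pos"],s["tcp_rot"])
E
```

```text
[[338.54525404   0.         321.26122697]
 [  0.         338.54525404 203.05496841]
 [  0.           0.           1.        ]] [-0.01168151  0.          0.          0.          0.        ]
[493.96714664 134.88393104 295.70351515] [-3.14084236e+00  2.71137926e-04  1.94096220e+00]
```

View pics/wrist1.png

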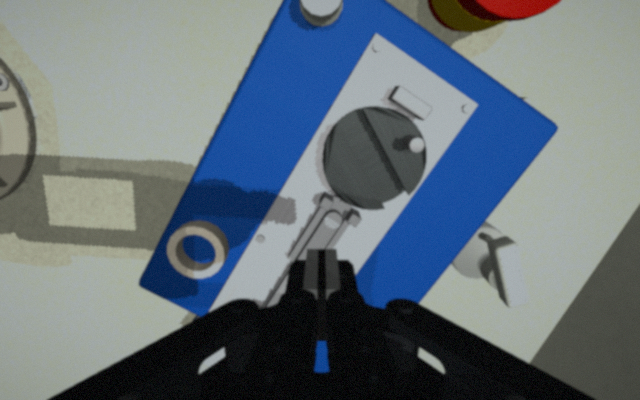

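```bash
python3 - <<'E'
from h import *
import pickle
i=pickle.load(open("w1.pkl","rb"))
im=cv2.imread("pics/wrist1.png")
print("lug",ray(i,[(417,145)],199))
print("plate corners",ray(i,[(377,34),(479,103)],153))
print("keeper",ray(i,[(393,88),(431,109),(427,118),(390,97)],172.5))
print("posts",ray(i,[(325,197),(352,214)],175))
print("slot",ray(i,[(358,109),(368,107),(401,194),(411,190)],173))
yaw=np.deg2rad(-10.27);x=np.array([np.cos(yaw),np.sin(yaw),0]);y=np.array([-x[1],x[0],0])
for c in([516.7,112.3],[517.3,111.5]):
  c=np.array(c+[0]);
  print(proj(i,[c+65*y+[0,0,173],c+65*y+33*(np.cos(1.1)*x+np.sin(1.1)*y)+[0,0,199],c+121*y+[0,0,172.5],c+10*y+15*x+[0,0,175],c+10*y-15*x+[0,0,175]]))
E
```

```text
lug [[548.28938706 199.95364693 199.        ]]
plate corners [[491.10902833 270.02594577 153.        ]
 [597.31442463 252.17944239 153.        ]]
keeper [[517.98411702 234.01819631 172.5       ]
 [554.26957502 230.44850554 172.5       ]
 [554.41153382 222.71381244 172.5       ]
 [518.62463386 226.74271793 172.5       ]]
posts [[499.80073755 128.59750271 175.        ]
 [528.24991399 122.58066628 175.        ]]
slot [[497.82247748 208.45404694 173.        ]
 [504.89290627 212.91679071 173.        ]
 [562.04747926 155.15940582 173.        ]
 [568.75075517 161.71636096 173.        ]]
[[375.92539814 158.34690083]
 [418.42343735 141.87076513]
 [414.06684753 100.60823533]
 [355.76180545 218.93308885]
 [327.5513408  202.34111705]]
[[376.18534984 159.45654517]
 [418.66748127 143.12383564]
 [414.30177783 101.82752937]
 [356.02788607 219.93568315]
 [327.84818922 203.37477316]]
```

The wrist view agrees with the model to about 2 mm: lug top at (417,145), keeper at (409,101), disc around (376,158). I'll go down behind the lug.

Request:
jog_arm --increments "1.75 1.9 0 0 0 0 -1;1.75 1.9 0 0 0 0 -1;1.75 1.9 0 0 0 0 -1;1.75 1.9 0 0 0 0 -1;0 0 2.5 0 0 0 -1;0 0 2.5 0 0 0 -1;0 0 2.5 0 0 0 -1;0 0 1 0 0 0 -1"

```text
clock: 4.95
eef_pos: [538.5, 226.1, 208.8]
tcp_rot: [-3.138, 0.0, 1.939]
contact_force: [-0.5, 0.0, 0.5]
opening: -0.0
```

```bash
python3 - <<'E'
from h import *
from rig import r
i=r.camera_info("wrist");f=r.grab_frame("wrist")
cv2.imwrite("pics/w2.png",f[:,:,::-1]);s=r.sense();print(s["eef_pos"])
E
```

```text
[538.39744759 226.21167401 208.28320467]
```

View pics/w2.png

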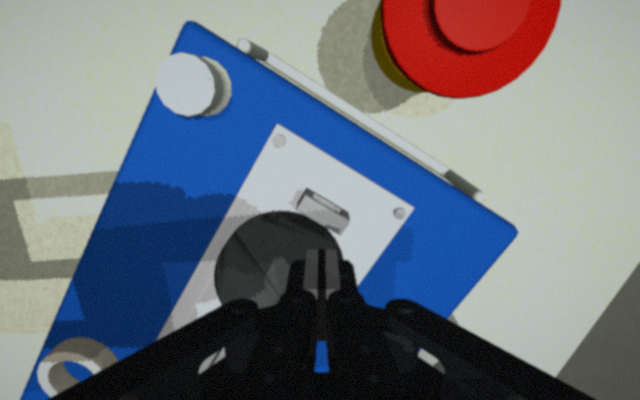

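The lug is hidden behind the fingers, and the keeper is at (322,212). I'll lower the tip to the lug's level.

Request:
jog_arm --increments "0.1 0.2 0.8 0 0 0 -1;0 0 0.8 0 0 0 -1;0 0 0.5 0 0 0 -1;0 0 0.5 0 0 0 -1;0 0 0 0 0 0 -1;0 0 0 0 0 0 -1;0 0 0 0 0 0 -1;0 0 0 0 0 0 -1"

```text
clock: 5.8
eef_pos: [541.5, 229.7, 185.2]
tcp_rot: [3.141, -0.0, 1.941]
contact_force: [0.3, 0.5, 0.9]
opening: -0.004
```

Request:
jog_arm --increments "0 0 0.3 0 0 0 -1;-0.4 0 0 0 0 0 -1;-0.4 0 0 0 0 0 -1;-0.4 0 0 0 0 0 -1;-0.4 0 0 0 0 0 -1;-0.4 0 0 0 0 0 -1;-0.4 0 0 0 0 0 -1;-0.4 0 0 0 0 0 -1"

```text
clock: 6.6
eef_pos: [551.7, 203.1, 181.9]
tcp_rot: [3.142, 0.0, 1.941]
contact_force: [-0.4, -0.3, -0.2]
opening: 0.001
```

Request:
jog_arm --increments "-0.4 0 0 0 0 0 -1;-0.4 0 0 0 0 0 -1;-0.4 0 0 0 0 0 -1;-0.4 -0.1 0 0 0 0 -1;-0.2 0 0 0 0 0 -1;0 0 0 0 0 0 -1;0 0 0 0 0 0 -1;0 0 0 0 0 0 -1"

```text
clock: 7.4
eef_pos: [557.0, 186.5, 181.9]
tcp_rot: [-3.142, -0.0, 1.941]
contact_force: [0.1, -0.3, -0.5]
opening: 0.001
```

```bash
python3 - <<'E'
from h import *
from rig import r
a=r.grab_frame("top")[135:305,170:380,::-1]
cv2.imwrite("pics/top3.png",cv2.resize(a,None,fx=3.5,fy=3.5,interpolation=cv2.INTER_CUBIC))
a=r.grab_frame("scene")[135:290,245:445,::-1]
cv2.imwrite("pics/scene3.png",cv2.resize(a,None,fx=3.8,fy=3.8,interpolation=cv2.INTER_CUBIC))
E
```

```text
(no output)
```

View pics/top3.png

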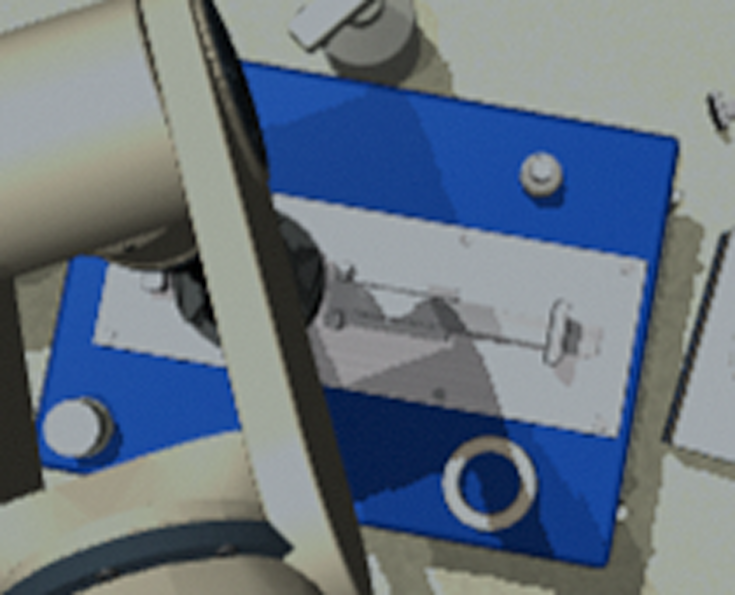

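View pics/scene3.png

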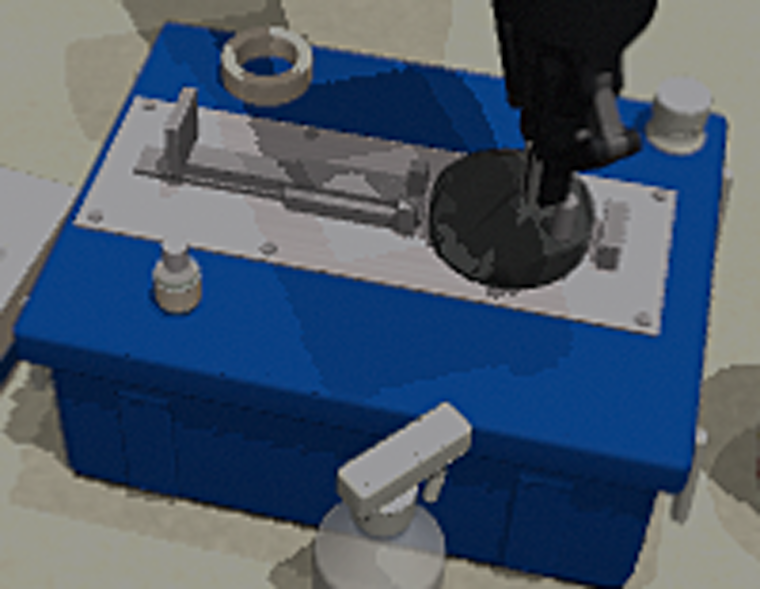

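```bash
python3 - <<'E'
from h import *
from rig import r
S=r.camera_info("scene");T=r.camera_info("top")
q=lambda X:(proj(S,X)-[245,135])*3.8
print(q([[557,186.5,182],[557,186.5,199],[548,200,199],[560.6,169.6,199],[528,175.5,173]]))
im=cv2.imread("pics/scene3.png")[100:330,400:680]
cv2.imwrite("pics/s3z.png",cv2.resize(im,None,fx=2.5,fy=2.5,interpolation=cv2.INTER_CUBIC)*1)
im=cv2.convertScaleAbs(im,alpha=2.2)
cv2.imwrite("pics/s3z.png",cv2.resize(im,None,fx=2.5,fy=2.5,interpolation=cv2.INTER_CUBIC))
print(r.sense()["contact_force"],r.sense()["opening"])
E
```

```text
[[535.01297203 231.46952772]
 [538.63891159 208.95786487]
 [563.7290706  198.09683007]
 [506.38373578 212.20111382]
 [511.29947977 203.48437494]]
[ 0.42173714  0.37376662 -0.18948535] -0.0013833303296424332
```

View pics/s3z.png

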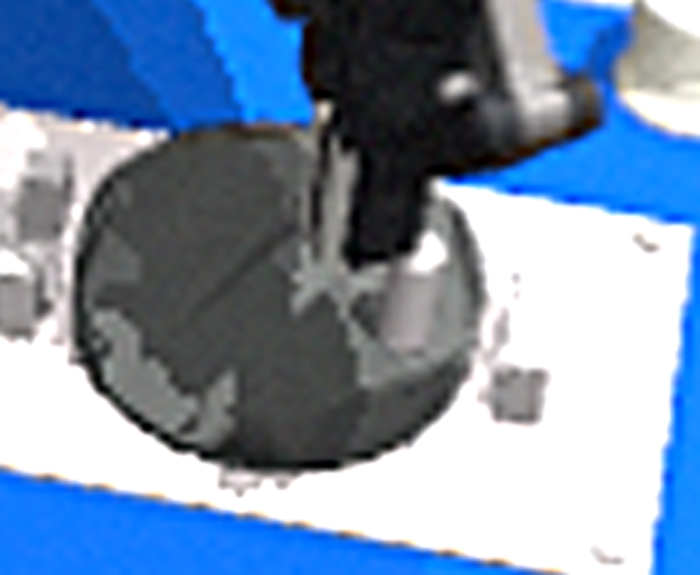

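The lug still sits at (570,198) in the scene crop, so the finger never touched it. I'll check where the fingertips really are relative to the TCP.

```bash
python3 - <<'E'
from h import *
from rig import r
i=r.camera_info("wrist");f=r.grab_frame("wrist")
s=r.sense();p=s["eef_pos"];R=cv2.Rodrigues(np.zeros(3))[0]
from scipy.spatial.transform import Rotation as Ro
R=Ro.from_euler("xyz",s["tcp_rot"]).as_matrix()
for o in([0,0,0],[0,0,-13],[0,0,-19],[11,0,0],[-11,0,0],[11,14,0],[11,-14,0],[11,0,-19]): print(o,proj(i,[p+R@np.array(o)]))
C=-cv2.Rodrigues(i["rvec"])[0].T@i["tvec"]; print("cam in tool",R.T@(C-p))
a=f[180:400,200:440,::-1];a=cv2.convertScaleAbs(a,alpha=2)
cv2.imwrite("pics/w4.png",cv2.resize(a,None,fx=2.7,fy=2.7,interpolation=cv2.INTER_CUBIC))
E
```

```text
[0, 0, 0] [[322.06332923 243.91955701]]
[0, 0, -13] [[322.10791695 254.54182429]]
[0, 0, -19] [[322.13076415 259.98612438]]
[11, 0, 0] [[322.06300757 224.76612741]]
[-11, 0, 0] [[322.0635826 262.3949959]]
[11, 14, 0] [[348.56198062 224.75177316]]
[11, -14, 0] [[295.56671893 224.77737204]]
[11, 0, -19] [[322.13183181 238.99987257]]
cam in tool [  74.61220708   -0.28708397 -167.54723939]
```

View pics/w4.png

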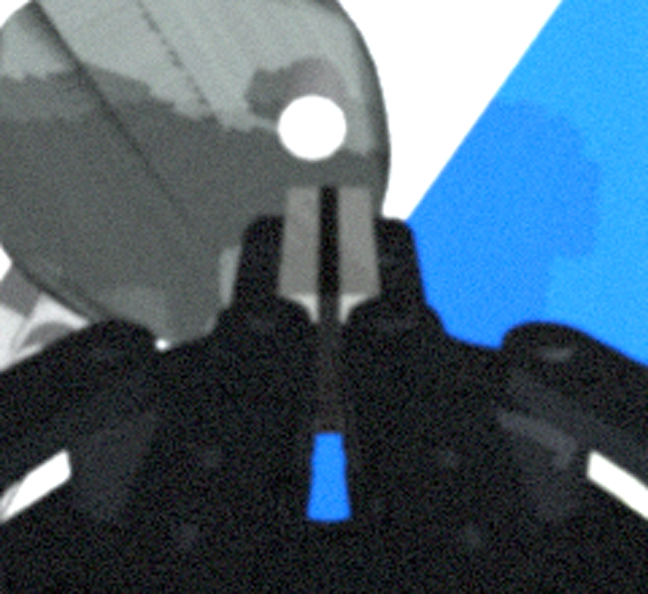

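```bash
python3 - <<'E'
from h import *
from rig import r
i=r.camera_info("wrist")
for z in (182,190,199,205): print(z,ray(i,[(315.9,227)],z)[0], "tip edge",ray(i,[(322,249.3),(304,249.3),(339,249.3)],z)[:,:2].round(1).tolist())
print("slot",ray(i,[(200+140/2.7,180),(200+215/2.7,180+122/2.7),(200+40/2.7,180),(200+185/2.7,180+220/2.7)],173))
E
```

```text
182 [550.44483889 194.39509374 182.        ] tip edge [[558.1, 183.5], [549.0, 180.0], [566.7, 186.9]]
190 [549.45666749 197.33384651 190.        ] tip edge [[556.8, 187.0], [548.1, 183.7], [564.9, 190.2]]
199 [548.34497466 200.63994337 199.        ] tip edge [[555.2, 190.9], [547.1, 187.7], [562.9, 193.9]]
205 [547.60384611 202.84400795 205.        ] tip edge [[554.2, 193.5], [546.4, 190.5], [561.6, 196.3]]
slot [[510.05409554 203.8150867  173.        ]
 [532.34467907 184.80105211 173.        ]
 [491.55585383 196.65802237 173.        ]
 [533.6785139  161.3549339  173.        ]]
```

```bash
python3 - <<'E'
from h import *
from rig import r
S=r.camera_info("scene")
q=lambda X:((proj(S,X)-[245,135])*3.8).round(1).tolist()
n=np.array([.361,-.932]);t=np.array([.932,.361]);c=np.array([557,186.5])
for z in(182,190,195,200,205,210):
  print(z,[q([[*(c+11*a*n+b*t),z]])[0] for a,b in((1,14),(-1,14),(1,8),(-1,8))])
E
```

```text
182 [[526.1, 254.5], [564.7, 245.5], [521.7, 246.5], [560.1, 237.5]]
190 [[527.8, 244.0], [566.6, 235.0], [523.3, 236.0], [562.0, 227.0]]
195 [[528.8, 237.3], [567.8, 228.3], [524.3, 229.3], [563.2, 220.4]]
200 [[529.9, 230.7], [569.0, 221.6], [525.4, 222.6], [564.4, 213.7]]
205 [[530.9, 223.9], [570.3, 214.9], [526.4, 215.9], [565.6, 206.9]]
210 [[532.0, 217.1], [571.5, 208.1], [527.4, 209.0], [566.8, 200.1]]
```

Both views put the closed fingertips at z of about 210, roughly 28 mm behind the nominal TCP, so they passed over the lug. I'll back off the same way and go lower in steps, watching the force.

Request:
jog_arm --increments "0.8 0 0 0 0 0 -1;0.8 0 0 0 0 0 -1;0.8 0 0 0 0 0 -1;0.8 0 0 0 0 0 -1;0.8 0 0 0 0 0 -1;0.6 0 0 0 0 0 -1;0 0 0 0 0 0 -1;0 0 0.5 0 0 0 -1"

```text
clock: 8.35
eef_pos: [540.8, 229.5, 177.3]
tcp_rot: [3.14, 0.0, 1.941]
contact_force: [0.6, -0.4, -0.3]
opening: -0.001
```

Request:
jog_arm --increments "0 0 0.3 0 0 0 -1;0 0 0.2 0 0 0 -1;0 0 0.2 0 0 0 -1;0 0 0 0 0 0 -1;0 0 0 0 0 0 -1;0 0 0 0 0 0 -1;0 0 0 0 0 0 -1;0 0 0 0 0 0 -1"

```text
clock: 9.15
eef_pos: [540.5, 229.2, 170.0]
tcp_rot: [3.141, -0.0, 1.941]
contact_force: [-0.2, 0.6, 0.2]
opening: 0.0
```

```bash
python3 - <<'E'
from h import *
from rig import r
print(r.sense()["eef_pos"])
a=r.grab_frame("scene")[160:260,340:440,::-1];a=cv2.convertScaleAbs(a,alpha=2.2)
cv2.imwrite("pics/s5.png",cv2.resize(a,None,fx=6,fy=6,interpolation=cv2.INTER_CUBIC))
S=r.camera_info("scene")
q=lambda X:((proj(S,X)-[340,160])*6).round(1).tolist()
p=r.sense()["eef_pos"][:2]
n=np.array([.361,-.932]);t=np.array([.932,.361])
for z in(172,180,190,200): print(z,[q([[*(p+11*a*n+14*t),z]])[0] for a in(1,-1)])
E
```

```text
[540.50623498 229.23448187 170.00520376]
172 [[382.4, 242.7], [441.2, 228.9]]
180 [[385.9, 226.5], [444.9, 212.6]]
190 [[390.2, 205.8], [449.7, 192.0]]
200 [[394.6, 184.8], [454.6, 170.9]]
```

View pics/s5.png

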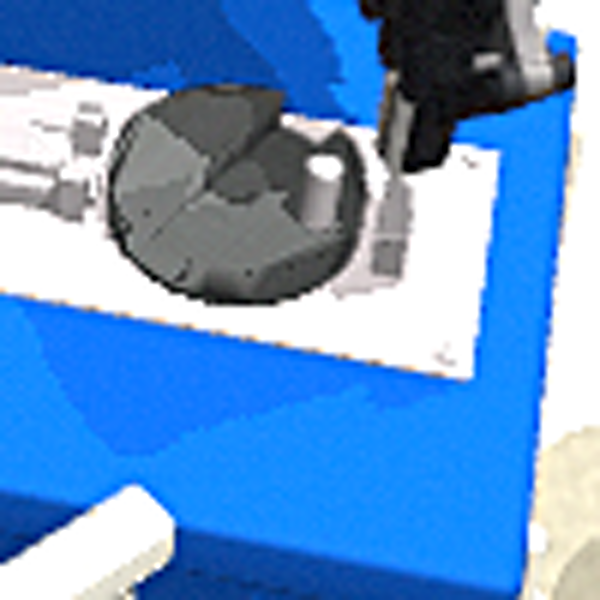

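Request:
jog_arm --increments "0 0 0.2 0 0 0 -1;0 0 0.2 0 0 0 -1;0 0 0.2 0 0 0 -1;0 0 0.2 0 0 0 -1;0 0 0 0 0 0 -1;0 0 0 0 0 0 -1;0 0 0 0 0 0 -1;0 0 0 0 0 0 -1"

```text
clock: 10.0
eef_pos: [540.5, 229.3, 162.0]
tcp_rot: [3.141, -0.0, 1.941]
contact_force: [-0.2, -0.6, 0.1]
opening: -0.002
```

```bash
python3 - <<'E'
from h import *
from rig import r
print(r.sense()["eef_pos"],r.sense()["contact_force"])
a=r.grab_frame("scene")[170:220,380:440,::-1];a=cv2.convertScaleAbs(a,alpha=2)
cv2.imwrite("pics/s6.png",cv2.resize(a,None,fx=12,fy=12,interpolation=cv2.INTER_CUBIC))
a=r.grab_frame("wrist")[150:330,230:440,::-1];a=cv2.convertScaleAbs(a,alpha=2)
cv2.imwrite("pics/w6.png",cv2.resize(a,None,fx=3,fy=3,interpolation=cv2.INTER_CUBIC))
E
```

```text
[540.52167296 229.25559878 162.00541615] [-0.16836192 -0.57433886  0.05594645]
```

View pics/s6.png

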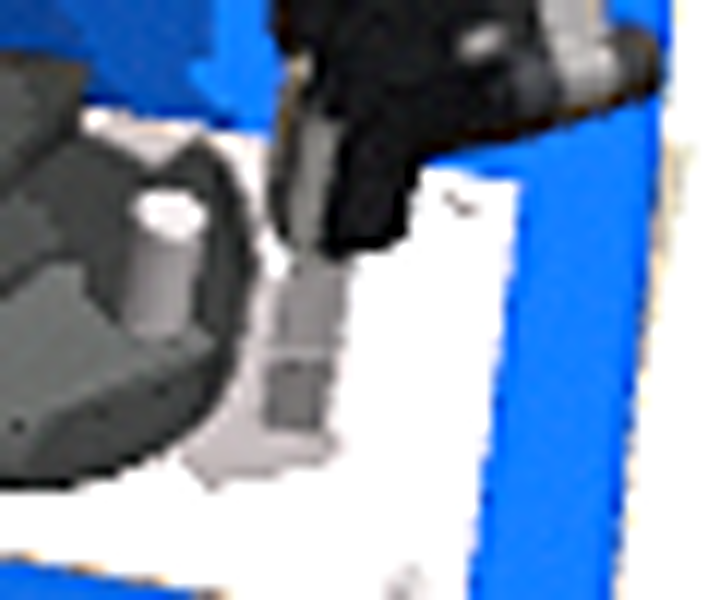

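View pics/w6.png

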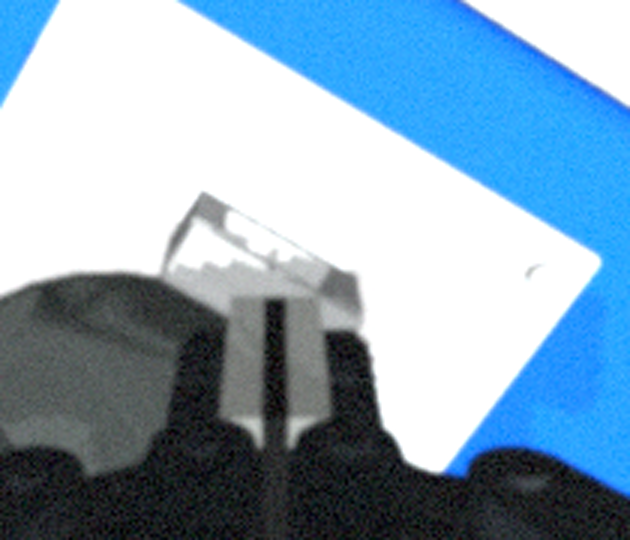

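Request:
jog_arm --increments "0 0 0.1 0 0 0 -1;0 0 0.1 0 0 0 -1;0 0 0.1 0 0 0 -1;0 0 0.1 0 0 0 -1;0 0 0 0 0 0 -1;-0.3 0 0 0 0 0 -1;-0.3 0 0 0 0 0 -1;0 0 0 0 0 0 -1"

```text
clock: 10.9
eef_pos: [542.8, 223.2, 157.9]
tcp_rot: [3.142, 0.0, 1.94]
contact_force: [-0.1, 0.6, -0.5]
opening: -0.0
```

Request:
jog_arm --increments "-0.2 0 0 0 0 0 -1;-0.2 0 0 0 0 0 -1;-0.2 0 0 0 0 0 -1;-0.2 0 0 0 0 0 -1;-0.2 0 0 0 0 0 -1;-0.2 0 0 0 0 0 -1;0 0 0 0 0 0 -1;0 0 0 0 0 0 -1"

```text
clock: 11.7
eef_pos: [547.0, 212.3, 157.9]
tcp_rot: [-3.142, 0.0, 1.941]
contact_force: [0.5, 2.1, 0.4]
opening: -0.004
```

```bash
python3 - <<'E'
from h import *
from rig import r
print(r.sense()["eef_pos"],r.sense()["contact_force"])
a=r.grab_frame("scene")[170:220,370:430,::-1];a=cv2.convertScaleAbs(a,alpha=2)
cv2.imwrite("pics/s7.png",cv2.resize(a,None,fx=12,fy=12,interpolation=cv2.INTER_CUBIC))
E
```

```text
[546.97405947 212.27198245 157.93486868] [0.4781567  2.07420133 0.37980279]
```

View pics/s7.png

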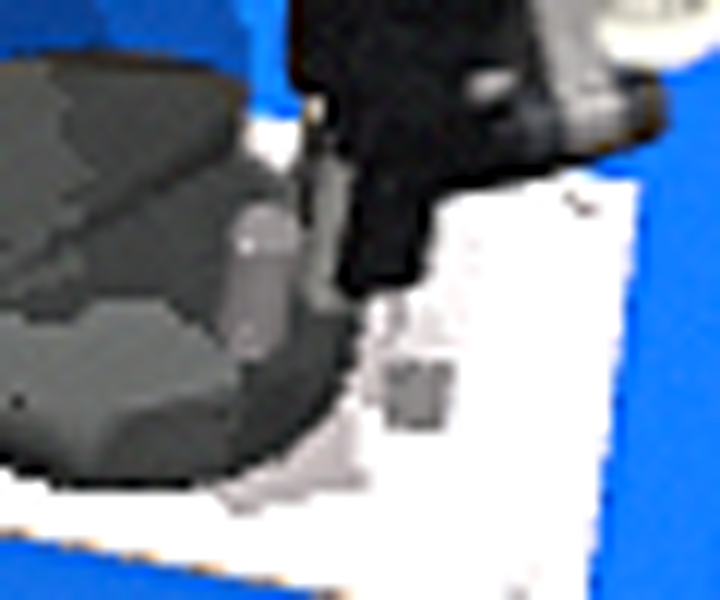

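Contact now: about 2 N against the push, and the lug top has shifted left to (392,189). I'll keep pushing.

Request:
jog_arm --increments "-0.4 0 0 0 0 0 -1;-0.4 0 0 0 0 0 -1;-0.4 0 0 0 0 0 -1;-0.3 0 0 0 0 0 -1;-0.3 0 0 0 0 0 -1;-0.3 0 0 0 0 0 -1;-0.2 0 0 0 0 0 -1;0 0 0 0 0 0 -1"

```text
clock: 12.55
eef_pos: [555.0, 190.3, 157.6]
tcp_rot: [-3.141, 0.0, 1.941]
contact_force: [-0.1, -0.6, 0.4]
opening: 0.001
```

```bash
python3 - <<'E'
from h import *
from rig import r
print(r.sense()["eef_pos"],r.sense()["contact_force"])
a=r.grab_frame("scene")[165:225,345:435,::-1];a=cv2.convertScaleAbs(a,alpha=2)
cv2.imwrite("pics/s8.png",cv2.resize(a,None,fx=8,fy=8,interpolation=cv2.INTER_CUBIC))
E
```

```text
[555.02652854 190.3196975  157.63098607] [-0.12356327 -0.58993495  0.38917501]
```

View pics/s8.png

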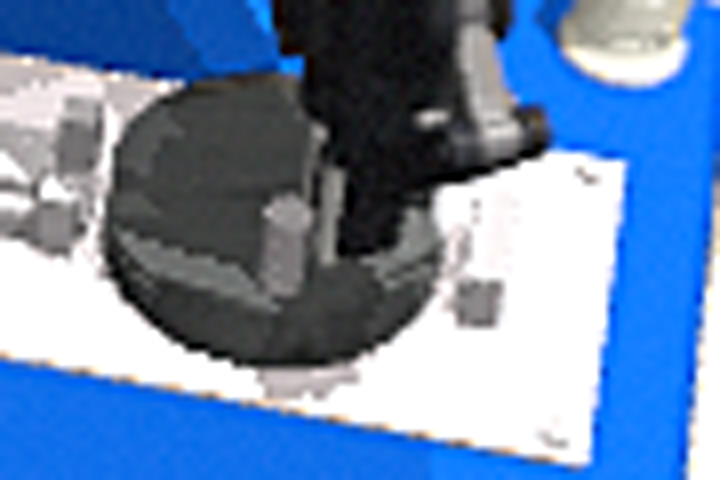

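```bash
python3 - <<'E'
from h import *
from rig import r
S=r.camera_info("scene")
im=cv2.imread("pics/s8.png")
L=ray(S,[(345+288/8,165+205/8)],199)[0]; L0=ray(S,[(245+569/3.8,135+195/3.8)],199)[0]
print(L,L0); print("corr",L-L0+[548.3,200.3,0]-[528.1,175.5,0])
d=(L-L0+[548.3,200.3,0]-[528.1,175.5,0])[:2];print(np.rad2deg(np.arctan2(d[1],d[0]))+10.27,np.hypot(*d))
E
```

```text
[559.60182208 175.04237113 199.        ] [545.4822276  202.89172749 199.        ]
corr [34.31959448 -3.04935636  0.        ]
5.192502815617009 34.45479849450423
```

Request:
jog_arm --increments "-0.2 0 0 0 0 0 -1;-0.1 0 0 0 0 0 -1;0 0 0 0 0 0 -1;0 0 0 0 0 0 -1;2 0 0 0 0 0 -1;2 0 -1 0 0 0 -1;2 0 -1 0 0 0 -1;2 0 -1 0 0 0 -1"

```text
clock: 13.4
eef_pos: [527.6, 263.3, 188.4]
tcp_rot: [3.141, 0.0, 1.941]
contact_force: [0.6, -0.2, -0.6]
opening: 0.002
```

```bash
python3 - <<'E'
from h import *
from rig import r
print(r.sense()["eef_pos"],r.sense()["contact_force"])
a=r.grab_frame("scene")[165:225,345:435,::-1];a=cv2.convertScaleAbs(a,alpha=2)
cv2.imwrite("pics/s9.png",cv2.resize(a,None,fx=8,fy=8,interpolation=cv2.INTER_CUBIC))
a=r.grab_frame("top")[135:305,170:380,::-1]
cv2.imwrite("pics/top9.png",cv2.resize(a,None,fx=3.5,fy=3.5,interpolation=cv2.INTER_CUBIC))
E
```

```text
[527.5850911  263.32756871 188.35225332] [ 0.57825119 -0.20137731 -0.58813687]
```

View pics/s9.png

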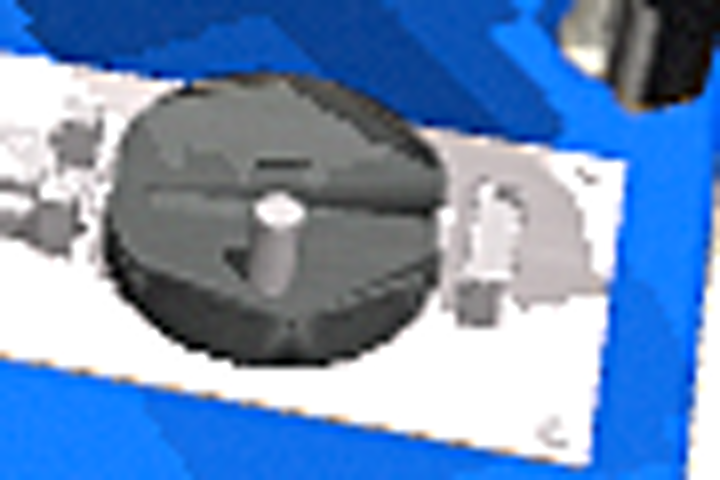

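View pics/top9.png

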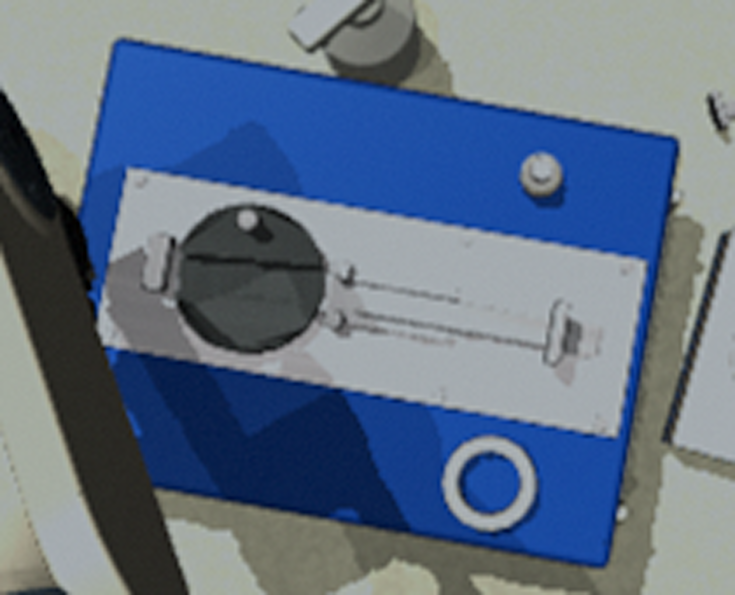

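```bash
python3 - <<'E'
from h import *
from rig import r
T=r.camera_info("top");S=r.camera_info("scene")
px=lambda u,v:(170+u/3.5,135+v/3.5)
A=ray(T,[px(187,258),px(325,268)],173);d=A[0]-A[1];print("slot dir",np.rad2deg(np.arctan2(d[1],d[0]))-79.73)
L=ray(T,[px(248,219)],199)[0];d=L-[528.1,175.5,199];print(L,np.rad2deg(np.arctan2(d[1],d[0]))+10.27,np.hypot(*d[:2]))
L=ray(S,[(345+279/8,165+209/8)],199)[0]-[545.5,202.9,0]+[548.3,200.3,0];d=L-[528.1,175.5,199];print(L,np.rad2deg(np.arctan2(d[1],d[0]))+10.27)
# visible slot edge in scene
A=ray(S,[(345+152/8,165+192/8),(345+440/8,165+213/8)],173);d=A[1]-A[0];print(A,np.rad2deg(np.arctan2(d[1],d[0]))-79.73)
E
```

```text
slot dir 5.980563647619277
[560.82802353 171.0698311  199.        ] 2.5611177459528243 33.026503306437384
[563.95151068 170.18124802 199.        ] 1.8314323794907832
[[531.66486473 143.22185506 173.        ]
 [533.87095225 217.62109642 173.        ]] 8.571562275659346
```

Request:
jog_arm --increments "0 0 -3 0 0 0 -1;0 0 -3 0 0 0 -1;-3 -1.5 0 0 0 0 -1;-3 -1.5 0 0 0 0 -1;-3 -1.5 0 0 0 0 -1;-3 -1.5 0 0 0 0 -1;-3 -1.5 0 0 0 0 -1;-1.7 -0.8 0 0 0 0 -1"

```text
clock: 14.3
eef_pos: [510.1, 74.1, 247.6]
tcp_rot: [-3.141, 0.001, 1.94]
contact_force: [0.5, 0.2, 0.2]
opening: -0.002
```

Request:
jog_arm --increments "0 0 0 0 0 0.14 -1;0 0 0 0 0 0.14 -1;0 0 0 0 0 0.14 -1;0 0 0 0 0 0.13 -1;0 0 0 0 0 0 -1;0 0 0 0 0 0 -1;0 0 0 0 0 0 -1;0 0 0 0 0 0 -1"

```text
clock: 15.1
eef_pos: [510.4, 76.9, 247.8]
tcp_rot: [-3.142, 0.0, 1.393]
contact_force: [0.2, -0.2, 0.2]
opening: -0.002
```

```bash
python3 - <<'E'
from h import *
from rig import r
import pickle
i=r.camera_info("wrist");a=r.grab_frame("wrist")[:,:,::-1]
pickle.dump(i,open("w10.pkl","wb"));cv2.imwrite("pics/w10.png",a);print(r.sense()["eef_pos"])
a=cv2.convertScaleAbs(a[20:280,200:460],alpha=1.6)
cv2.imwrite("pics/w10z.png",cv2.resize(a,None,fx=2.3,fy=2.3,interpolation=cv2.INTER_CUBIC))
E
```

```text
[510.46946027  77.00819043 247.84794785]
```

View pics/w10z.png

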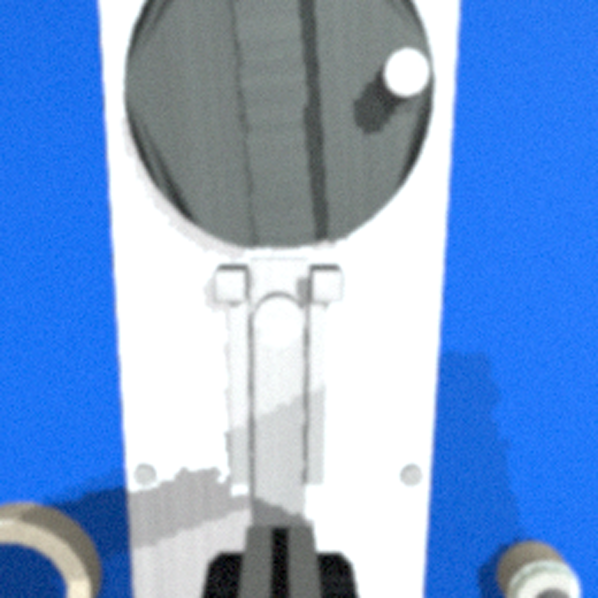

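```bash
python3 - <<'E'
from h import *
import pickle
i=pickle.load(open("w10.pkl","rb"));im=cv2.imread("pics/w10.png")
px=lambda u,v:(200+u/2.3,20+v/2.3)
def ang(A):d=A[0]-A[1];return np.rad2deg(np.arctan2(d[1],d[0]))-90
for n,a,b,z in(("L slot",(233,5),(250,235),173),("R slot in",(303,5),(317,235),157),("plateL",(100,20),(127,560),153),("plateR",(459,20),(431,560),153),("railL",(250,310),(251,480),164),("railR",(308,310),(305,480),164)):
  A=ray(i,[px(*a),px(*b)],z);print(n,A[:,:2].round(1).tolist(),ang(A))
L=ray(i,[px(406,72)],199)[0];print(L)
print("posts",ray(i,[px(230,287),px(326,287)],175))
# row edges
g=cv2.cvtColor(im,cv2.COLOR_BGR2GRAY)
for v in(25,50,75,100,115): print(v,g[v,295:345].tolist())
E
```

```text
L slot [[519.3, 199.2], [512.2, 136.5]] -6.5282322193247495
R slot in [[539.6, 198.7], [532.7, 131.7]] -5.888781969582453
plateL [[478.2, 206.5], [443.7, 27.3]] -10.916497231485266
plateR [[586.1, 187.0], [555.4, 7.1]] -9.678569307303377
railL [[507.3, 112.7], [496.5, 54.7]] -10.540577196023008
railR [[525.7, 109.4], [514.9, 51.4]] -10.630832760999482
[560.36848224 170.8952673  199.        ]
posts [[503.26998267 122.39458371 175.        ]
 [532.2587445  117.15218554 175.        ]]
25 [78, 79, 76, 77, 74, 71, 69, 75, 81, 83, 83, 79, 81, 82, 84, 87, 81, 81, 84, 85, 84, 81, 83, 86, 83, 85, 82, 85, 81, 85, 86, 83, 84, 83, 73, 67, 53, 50, 54, 49, 50, 64, 75, 85, 86, 86, 85, 83, 86, 85]
50 [77, 82, 80, 76, 80, 76, 77, 71, 71, 76, 78, 82, 82, 81, 81, 82, 80, 80, 78, 83, 82, 80, 85, 81, 83, 82, 85, 83, 85, 79, 83, 83, 82, 82, 82, 84, 81, 75, 60, 56, 51, 48, 50, 62, 78, 80, 84, 78, 85, 84]
75 [81, 76, 76, 81, 80, 78, 78, 80, 74, 74, 69, 69, 65, 73, 74, 79, 77, 78, 77, 81, 82, 83, 80, 81, 79, 78, 80, 81, 81, 81, 79, 81, 80, 80, 80, 78, 72, 66, 55, 54, 50, 51, 53, 49, 58, 67, 79, 82, 83, 81]
100 [84, 84, 80, 76, 78, 80, 76, 80, 79, 77, 75, 75, 71, 66, 66, 72, 75, 79, 80, 76, 80, 79, 81, 79, 81, 78, 77, 79, 80, 79, 79, 80, 81, 81, 79, 81, 78, 80, 76, 71, 57, 53, 54, 58, 50, 54, 63, 76, 79, 81]
115 [79, 81, 80, 81, 82, 81, 80, 79, 77, 78, 77, 76, 75, 68, 67, 71, 76, 79, 76, 81, 82, 79, 81, 78, 79, 78, 79, 80, 81, 80, 81, 81, 79, 80, 80, 80, 81, 80, 81, 80, 77, 70, 56, 53, 52, 50, 56, 61, 71, 78]
```

Slot reads about 4° short of aligned (slot edges −6.2°, rails −10.5°, plate −10.3°). Lug at (406,72) agrees at 2–4°. I'll nudge it the last 2 mm with a push square along the box.

Request:
jog_arm --increments "3.4 0.8 0 0 0 0 -1;3.4 0.8 0 0 0 0 -1;3.3 0.8 0 0 0 0 -1;3.3 0.9 0 0 0 0 -1;0 0 2 0 0 0 -1;0 0 2 0 0 0 -1;0 0 1.5 0 0 0 -1;0 0 1 0 0 0 -1"

```text
clock: 15.95
eef_pos: [566.4, 202.8, 181.5]
tcp_rot: [-3.14, 0.001, 1.391]
contact_force: [0.2, -0.5, -0.5]
opening: 0.001
```

Request:
jog_arm --increments "0 0 1 0 0 0 -1;0 0 0.6 0 0 0 -1;0 0 0.5 0 0 0 -1;0 0 0.4 0 0 0 -1;0 0 0 0 0 0 -1;0 0 0 0 0 0 -1;0 0 0 0 0 0 -1;0 0 0 0 0 0 -1"

```text
clock: 16.75
eef_pos: [567.1, 203.1, 158.2]
tcp_rot: [3.141, -0.0, 1.391]
contact_force: [0.1, 0.0, -0.2]
opening: 0.001
```

```bash
cat >> h.py <<'E'
def box(p):
    d=np.array(p[:2])-[516.5,111.5];return d@np.array([.984,-.1783]),d@np.array([.1783,.984])
E
python3 - <<'E'
from h import *
from rig import r
s=r.sense();print(s["eef_pos"],s["contact_force"],box(s["eef_pos"]))
E
```

```text
[567.08149908 203.06430067 158.24086005] [ 0.13075303  0.04849907 -0.24395084] (np.float64(33.446280282740275), np.float64(99.11795314012377))
```

Push by 1.77 cm, then pull back and lift.

Request:
jog_arm --increments "-0.4 0 0 0 0 0 -1;-0.4 0 0 0 0 0 -1;-0.4 0 0 0 0 0 -1;-0.3 0 0 0 0 0 -1;-0.2 0 0 0 0 0 -1;-0.05 0 0 0 0 0 -1;0 0 0 0 0 0 -1;0 0 0 0 0 0 -1"

```text
clock: 17.55
eef_pos: [563.7, 185.8, 157.9]
tcp_rot: [-3.141, 0.0, 1.391]
contact_force: [-0.3, 0.2, -0.0]
opening: -0.001
```

Request:
jog_arm --increments "1 0 0 0 0 0 -1;1 0 0 0 0 0 -1;0 0 -3 0 0 0 -1;0 0 -3 0 0 0 -1;0 0 -3 0 0 0 -1;-3.5 -0.9 0 0 0 0 -1;-3.5 -0.9 0 0 0 0 -1;-3.5 -0.9 0 0 0 0 -1"

```text
clock: 18.35
eef_pos: [521.5, 107.0, 248.1]
tcp_rot: [3.141, -0.0, 1.392]
contact_force: [0.3, -0.1, 0.4]
opening: 0.003
```

Request:
jog_arm --increments "-3 -0.6 0 0 0 0 -1;-2 0 0 0 0 0 -1;0 0 0 0 0 0 -1;0 0 0 0 0 0 -1;0 0 0 0 0 0 -1;0 0 0 0 0 0 -1;0 0 0 0 0 0 -1;0 0 0 0 0 0 -1"

```text
clock: 19.15
eef_pos: [507.1, 59.3, 247.8]
tcp_rot: [-3.141, 0.0, 1.392]
contact_force: [-0.3, -0.2, 0.3]
opening: -0.004
```

```bash
python3 - <<'E'
from h import *
from rig import r
import pickle
i=r.camera_info("wrist");a=r.grab_frame("wrist")[:,:,::-1]
pickle.dump(i,open("w11.pkl","wb"));cv2.imwrite("pics/w11.png",a);s=r.sense();print(s["eef_pos"],box(s["eef_pos"]))
a=cv2.convertScaleAbs(a[20:280,200:460],alpha=1.6)
cv2.imwrite("pics/w11z.png",cv2.resize(a,None,fx=2.3,fy=2.3,interpolation=cv2.INTER_CUBIC))
E
```

```text
[507.12549766  59.19818769 247.76700548] (np.float64(0.1009028278657883), np.float64(-53.136457083193285))
```

View pics/w11z.png

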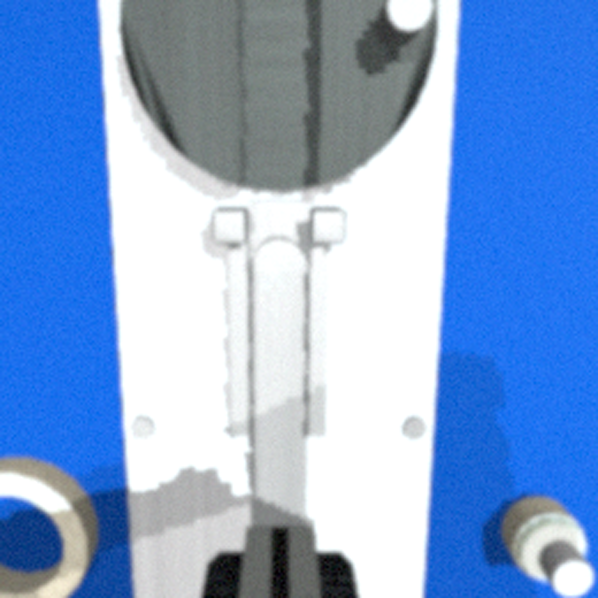

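The slot now lies straight along the bar: its edges run at about x=245 and x=308, with the bar at 252–306. Next, behind the tab.

Request:
jog_arm --increments "-3.3 0 0 0 0 0 -1;-3.3 0 0 0 0 0 -1;-3.2 0 0 0 0 0 -1;0 0 0 0 0 0 -1;0 0 2 0 0 0 -1;0 0 2 0 0 0 -1;0 0 1.5 0 0 0 -1;0 0 1 0 0 0 -1"

```text
clock: 20.0
eef_pos: [489.2, -37.0, 181.8]
tcp_rot: [-3.14, -0.0, 1.391]
contact_force: [0.0, -0.5, -0.6]
opening: 0.003
```

```bash
python3 - <<'E'
from h import *
from rig import r
s=r.sense();print(s["eef_pos"],box(s["eef_pos"]))
a=r.grab_frame("scene")[135:225,245:365,::-1];a=cv2.convertScaleAbs(a,alpha=1.8)
cv2.imwrite("pics/s12.png",cv2.resize(a,None,fx=6,fy=6,interpolation=cv2.INTER_CUBIC))
E
```

```text
[489.22723909 -36.97537858 181.81496981] (np.float64(-0.36323673187175365), np.float64(-150.9625057929091))
```

View pics/s12.png

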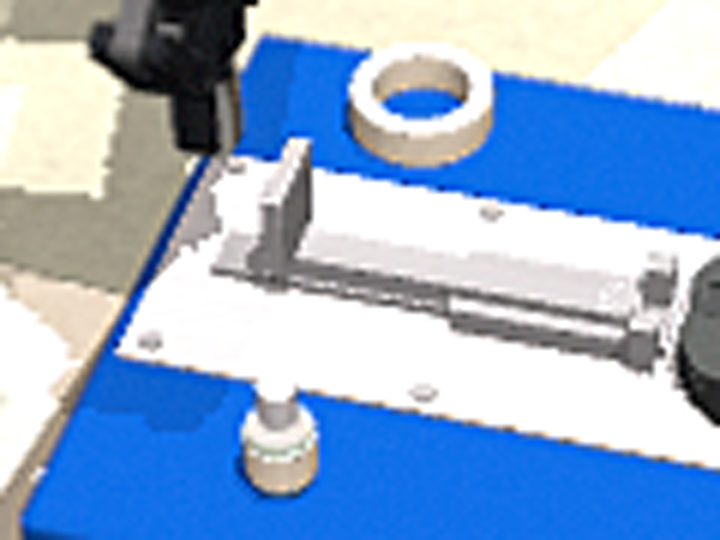

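The finger is behind the tab and clear of it: finger at (205,130), tab at (285,200). I'll lower it, then push.

Request:
jog_arm --increments "0 0 1 0 0 0 -1;0 0 0.8 0 0 0 -1;0 0 0.5 0 0 0 -1;0 0 0.4 0 0 0 -1;0 0 0.2 0 0 0 -1;0 0 0 0 0 0 -1;0 0 0 0 0 0 -1;0.4 0 0 0 0 0 -1"

```text
clock: 20.85
eef_pos: [490.5, -33.8, 154.2]
tcp_rot: [3.141, 0.0, 1.39]
contact_force: [-0.5, -0.2, 0.1]
opening: -0.001
```

Request:
jog_arm --increments "0.5 0 0 0 0 0 -1;0.5 0 0 0 0 0 -1;0.5 0 0 0 0 0 -1;0.5 0 0 0 0 0 -1;0.5 0 0 0 0 0 -1;0.5 0 0 0 0 0 -1;0 0 0 0 0 0 -1;0 0 0 0 0 0 -1"

```text
clock: 21.65
eef_pos: [495.6, -3.7, 153.7]
tcp_rot: [-3.141, -0.0, 1.391]
contact_force: [0.6, -0.4, -0.3]
opening: -0.001
```

```bash
python3 - <<'E'
from h import *
from rig import r
s=r.sense();print(s["eef_pos"],box(s["eef_pos"]),s["contact_force"])
a=r.grab_frame("scene")[135:225,245:365,::-1];a=cv2.convertScaleAbs(a,alpha=1.8)
cv2.imwrite("pics/s13.png",cv2.resize(a,None,fx=6,fy=6,interpolation=cv2.INTER_CUBIC))
E
```

```text
[495.55173795  -3.74132217 153.73938305] (np.float64(-0.06556211908457904), np.float64(-117.13253613831954)) [ 0.64941065 -0.36564452 -0.29707287]
```

View pics/s13.png

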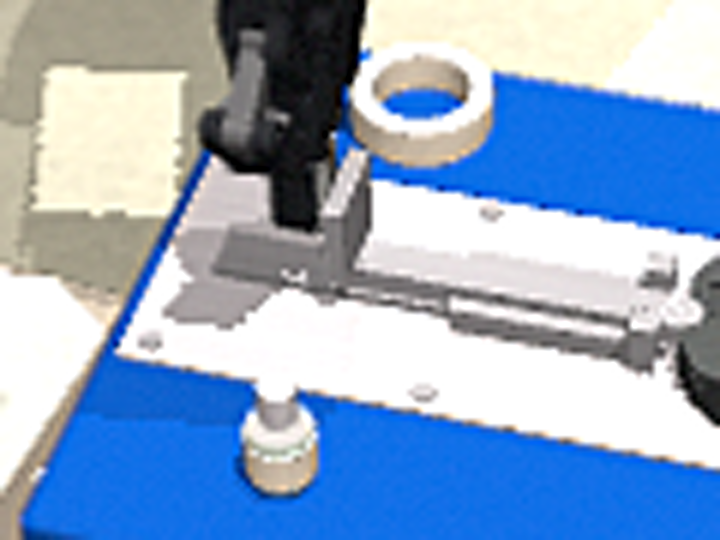

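The bar is sliding with the finger against the tab at (345,210), and the nose has reached the disc. I'll continue.

Request:
jog_arm --increments "0.4 0 0 0 0 0 -1;0.4 0 0 0 0 0 -1;0.4 0 0 0 0 0 -1;0.4 0 0 0 0 0 -1;0.4 0 0 0 0 0 -1;0.4 0 0 0 0 0 -1;0.4 0 0 0 0 0 -1;0.4 0 0 0 0 0 -1"

```text
clock: 22.5
eef_pos: [501.4, 27.7, 153.9]
tcp_rot: [-3.142, 0.0, 1.391]
contact_force: [-1.1, -1.0, -1.1]
opening: 0.005
```

Request:
jog_arm --increments "0.4 0 0 0 0 0 -1;0.4 0 0 0 0 0 -1;0.4 0 0 0 0 0 -1;0.4 0 0 0 0 0 -1;0.4 0 0 0 0 0 -1;0.4 0 0 0 0 0 -1;0.4 0 0 0 0 0 -1;0.4 0 0 0 0 0 -1"

```text
clock: 23.3
eef_pos: [507.2, 59.1, 153.9]
tcp_rot: [3.142, 0.0, 1.391]
contact_force: [0.2, -1.7, 0.5]
opening: -0.004
```

```bash
python3 - <<'E'
from h import *
from rig import r
s=r.sense();print(s["eef_pos"],box(s["eef_pos"]),s["contact_force"])
a=r.grab_frame("scene")[150:230,290:410,::-1];a=cv2.convertScaleAbs(a,alpha=1.8)
cv2.imwrite("pics/s14.png",cv2.resize(a,None,fx=6,fy=6,interpolation=cv2.INTER_CUBIC))
E
```

```text
[507.20296028  59.13319699 153.93553993] (np.float64(0.18871389700895025), np.float64(-53.18659634801424)) [ 0.23394456 -1.67875547  0.53510864]
```

View pics/s14.png

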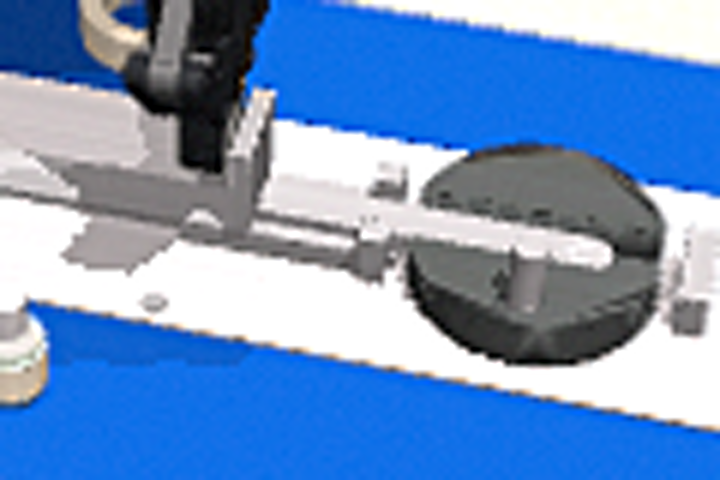

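The bar is inside the slot, nose at (605,252). About 40 mm to go.

Request:
jog_arm --increments "0.4 0 0 0 0 0 -1;0.4 0 0 0 0 0 -1;0.4 0 0 0 0 0 -1;0.4 0 0 0 0 0 -1;0.4 0 0 0 0 0 -1;0.4 0 0 0 0 0 -1;0.4 0 0 0 0 0 -1;0.4 0 0 0 0 0 -1"

```text
clock: 24.15
eef_pos: [512.9, 90.7, 153.9]
tcp_rot: [-3.142, -0.0, 1.391]
contact_force: [-0.2, -1.2, 1.7]
opening: -0.0
```

Request:
jog_arm --increments "0.2 0 0 0 0 0 -1;0.2 0 0 0 0 0 -1;0.1 0 0 0 0 0 -1;0.1 0 0 0 0 0 -1;0 0 0 0 0 0 -1;0 0 0 0 0 0 -1;0 0 0 0 0 0 -1;0 0 0 0 0 0 -1"

```text
clock: 24.95
eef_pos: [513.9, 96.3, 153.8]
tcp_rot: [-3.142, -0.0, 1.391]
contact_force: [1.3, 0.1, -0.1]
opening: 0.002
```

```bash
python3 - <<'E'
from h import *
from rig import r
s=r.sense();print(s["eef_pos"],box(s["eef_pos"]),s["contact_force"])
a=r.grab_frame("scene")[150:230,310:430,::-1];a=cv2.convertScaleAbs(a,alpha=1.8)
cv2.imwrite("pics/s15.png",cv2.resize(a,None,fx=6,fy=6,interpolation=cv2.INTER_CUBIC))
E
```

```text
[513.8973692   96.34134224 153.8330701 ] (np.float64(0.14179997575007044), np.float64(-15.380168308948992)) [ 1.25490782  0.14678869 -0.09952801]
```

View pics/s15.png

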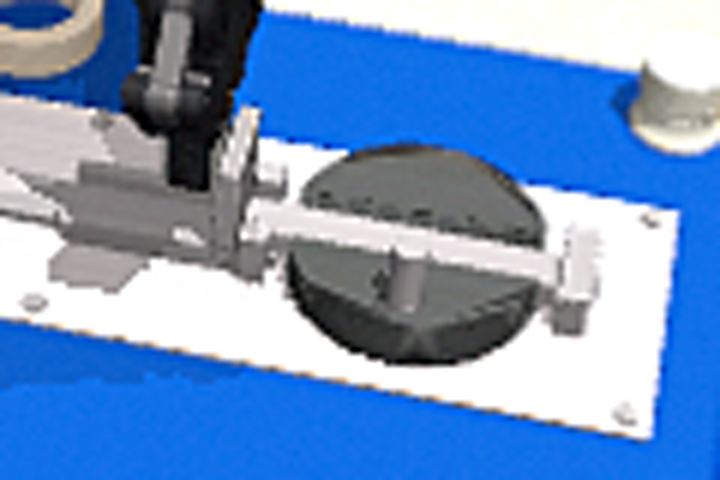

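Nearly home: the nose is entering the keeper at (565,265). Now 1 mm steps until the force rises.

Request:
jog_arm --increments "0.1 0 0 0 0 0 -1;0 0 0 0 0 0 -1;0.1 0 0 0 0 0 -1;0 0 0 0 0 0 -1;0 0 0 0 0 0 -1;0 0 0 0 0 0 -1;0 0 0 0 0 0 -1;0 0 0 0 0 0 -1"

```text
clock: 25.8
eef_pos: [514.0, 97.2, 153.8]
tcp_rot: [-3.141, 0.002, 1.391]
contact_force: [-1.4, -7.0, 1.4]
opening: 0.003
```

Request:
jog_arm --increments "0.1 0 0 0 0 0 -1;0 0 0 0 0 0 -1;0 0 0 0 0 0 -1;0 0 0 0 0 0 -1;0 0 0 0 0 0 -1;0 0 0 0 0 0 -1;0 0 0 0 0 0 -1;0 0 0 0 0 0 -1"

```text
clock: 26.6
eef_pos: [514.0, 97.2, 153.9]
tcp_rot: [-3.141, 0.003, 1.391]
contact_force: [-2.3, -10.9, 2.8]
opening: -0.003
```

The tab is hard against the stops: 1 mm more command gave no motion, and the force rose to 11 N. I'll back off straight, lift away and check.

Request:
jog_arm --increments "-0.5 0 0 0 0 0 -1;-1 0 0 0 0 0 -1;-1.5 0 0 0 0 0 -1;0 0 -2 0 0 0 -1;0 0 -3 0 0 0 -1;0 0 -4 0 0 0 -1;0 0 -4 0 0 0 -1;0 0 0 0 0 0 -1"

```text
clock: 27.4
eef_pos: [511.8, 69.3, 289.4]
tcp_rot: [3.133, -0.003, 1.39]
contact_force: [1.0, 0.1, 0.9]
opening: -0.005
```

Request:
jog_arm --increments "-3 0 0 0 0 0 -1;-4 0 0 0 0 0 -1;-4 0 0 0 0 0 -1;-4 0 0 0 0 0 -1;-4 0 0 0 0 0 -1;-4 0 0 0 0 0 -1;0 0 0 0 0 0 -1;0 0 0 0 0 0 -1"

```text
clock: 28.2
eef_pos: [467.1, -157.5, 283.3]
tcp_rot: [-3.141, -0.001, 1.388]
contact_force: [0.7, 0.3, 0.4]
opening: -0.002
```

```bash
python3 - <<'E'
from h import *
from rig import r
s=r.sense();print(s["eef_pos"],s["contact_force"])
T=r.camera_info("top")
a=r.grab_frame("top")[:,:,::-1];cv2.imwrite("pics/top16f.png",a);a=a[135:305,170:380]
cv2.imwrite("pics/top16.png",cv2.resize(a,None,fx=3.5,fy=3.5,interpolation=cv2.INTER_CUBIC))
a=r.grab_frame("scene")[:,:,::-1];cv2.imwrite("pics/s16f.png",a);a=cv2.convertScaleAbs(a[135:290,245:445],alpha=1.6)
cv2.imwrite("pics/s16.png",cv2.resize(a,None,fx=3.8,fy=3.8,interpolation=cv2.INTER_CUBIC))
E
```

```text
[ 467.11875678 -157.52904579  283.31690847] [0.65036553 0.34188532 0.40944635]
```

View pics/top16.png

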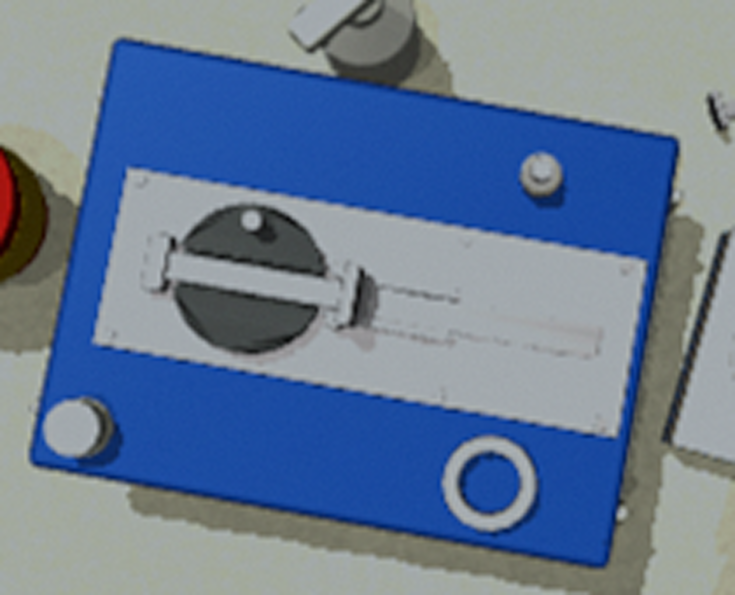

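View pics/s16.png

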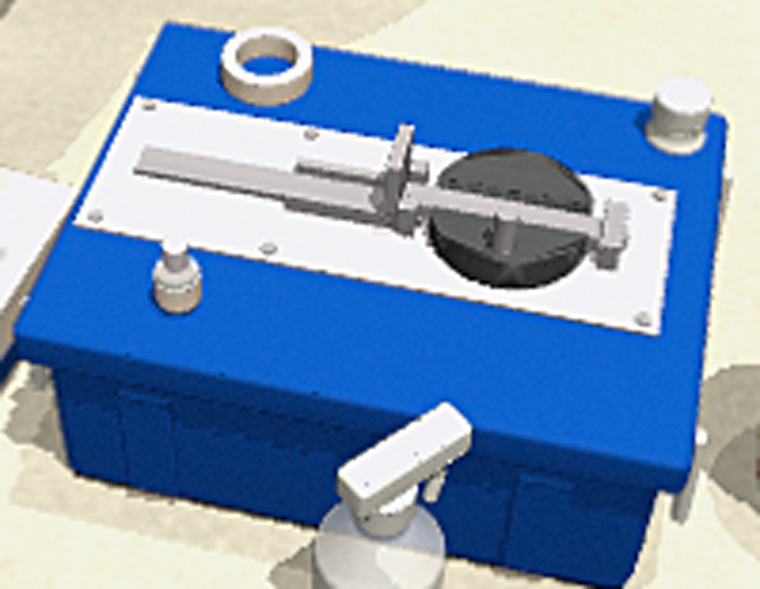

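The bar is through the slot and into the keeper at (610,230), and the tab is at the posts at (400,170). Vial, pot and tape are where they were.

```bash
python3 - <<'E'
from h import *
from rig import r
T=r.camera_info("top");px=lambda u,v:(170+u/3.5,135+v/3.5)
for q in((357,264),(344,326)): print("tab top",box(ray(T,[px(*q)],201.5)[0]))
print(r.sense()["clock"]);r.sign_off()
E
```

```text
tab top (np.float64(18.102578426041102), np.float64(-1.3757204054355492))
tab top (np.float64(-18.730223458902046), np.float64(-0.561664203784527))
28.3
the job is handed in; nothing more can be done
```

The cool box is locked and I handed the job in at 28.3 s. I pushed the lug round to about 0 with the closed fingers, then pushed the bar by its tab through the slot into the keeper until the tab met the stop posts.

**Stop contact:** 1 mm more command gave no motion and the push force rose to about 11 N. That is well below the limits.

**Final pictures:** In the final top and scene views:
- The bar is in the disc and the keeper, with the tab at the posts.
- The vial, pot, tape and spray bottle look unmoved.
- The arm is clear, about 160 mm beyond the tail end of the box, with the wrist force back to noise (under 1 N).

**What disagreed:**
- **Fingertip position:** The closed fingertips sat about 25–30 mm behind the stated TCP. My first lug push passed over it without contact, and I corrected this from the pictures and force readings.
- **Lug angle:** After the first real push the slot was still about 4° off, so I nudged it again. I confirmed the slot was straight by eye in the wrist view before pushing the bar.
- **Final tab position:** It measures y = −1 mm in the box frame, against 1 mm for home. That is within the roughly 2 mm camera calibration.

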